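Pack seedling pots into the sliding-cover carry box

ROBOT

A 6-joint arm with a two-finger parallel gripper is mounted at the origin on the work surface. World frame = base frame: x ahead of the robot, y to its left, z up, the work surface at z = 0. Lengths are in mm, angles in rad, forces in N, time in s.
With the tool pointing down it reaches from about 400 to 925 mm from the base axis. Payload 12.5 kg.
Tool frame: the origin (TCP) lies midway between the tips of the shut fingers; the grasp point (between the pads) lies 19 mm behind it (env.tcp_to_grasp is the distance from the TCP to the grasp point, in mm); z points along the fingers, y is the line along which they close (so a half turn about z gives the same grasp; the last joint's range is limited). The gripper opens to 95 mm and grips with 3 to 60 N. Pads are 20 mm wide; open, the fingers measure 119 mm over their backs; the gripper's body (75 mm by 180 mm) begins 59 mm behind the grasp point.
Start: joints at [1.224, 0.491, 1.559, -0, 1.092, -0.106], TCP at [149.031, 606.99, 214.661] pointing down, gripper open.
Joint ranges: [-3.1, 3.1], [-0.84, 2.19], [0.05, 2.79], [-1.13, 4.28], [0.06, 2.93], [-2.69, 2.69]. Speed limits (rad/s): [2.22, 2.22, 2.79, 3.14, 3.14, 3.14].

INTERFACE

Orientations are given as [roll, pitch, yaw] about the fixed x, y, z axes, in that order (R = Rz(yaw) Ry(pitch) Rx(roll)).
In Python, from cell import env gives the robot as it stands. The module is installed in compiled form; this text tells all that it offers.
- The arm moves only by the tool step_arm, never from a script. Its argument "plan" is a list that holds one entry, the list of rows, each a list of 5 numbers: the shift along the tool's x, y, z in mm, then the turn about the tool's z in degrees, then the opening, from -1 (shut) to 1 (fully open). A call has 1 to 8 rows; each row is the pose to reach, as a shift and turn from the pose commanded when the call began, along the tool's axes at that moment; what a row does not reach only later rows make up. A row lasts 1/12 s, in which the tool goes at most 41.7 mm and 7.16 degrees, less where a joint would pass 70% of its speed; a pose out of reach is approached as far as the arm can. A call with a gripper value outside its range is refused whole. The fingers move at their own pace and stop on an object; the grip force is fixed at half the most. Time passes only in rows, so rows that repeat a pose let the fingers close. It gives the time, the measured TCP pose, the force, the opening and the grip force at its end, in the units of the state.
- env.state(): the state, without advancing time (a new reading comes with each control period).
- env.read_camera(name): name is "scene" or "top" or "wrist"; returns the picture (384x512x3 uint8, blue, green, red); there is no depth.
- env.get_calibration(name): a dict with "K" (3x3 intrinsics, pixels), "extrinsics" (4x4, takes a point from world to camera coordinates). Camera axes: x right, y up, looking along -z (the intrinsics and any distortion apply to the point x, -y, -z); pixel columns grow to the right and rows downward; lengths in mm; the calibration is good to about 2 mm. A picture is of the moment at which its call begins: read the wrist's pose just before it. get_calibration takes no time and is no camera call; for the wrist camera it gives the pose at the moment of the call.
- env.job_done(): hands the job in; it is judged then, once.
The state is a dict: "t": time; "joints": joint angles; "qvel": joint speeds; "tau": joint torques, N m; "eef_pos": TCP position; "tcp_rot": TCP orientation; "ft_force": force on the tool from outside, world axes, zero at the start; "moment": the same for the moment, N m; "opening": opening from 0.0 (shut) to 1.0 (fully open); "grip_force": force on a finger pad.
Only numpy, scipy, OpenCV 4.12 (cv2) and the standard library are available. Lean on these libraries where they do the work, as an engineer would, in place of code of your own. Each camera call takes 0.05 s, during which the arm holds its last target. There are 200 camera calls.

TASK

Slide the clear cover of the blue carry box fully open and pack every white seedling pot on the table into the box, one to a place, nudging each one past its yellow spring roller until it stands upright on the floor, fully home against both black rollers with the yellow one holding it there. Then slide the cover fully shut without slamming it. Leave the spray bottle, the stack of cups and the trowel where they are.

Things in the scene. Friction and masses are not known exactly. Their poses are not given: they have to be found in the camera images.
- carrier: fixed open blue box; origin on the table between nest1 and nest2, x from the robot-side wall to the rear, y left. Pot compartment inside: x -128 to 60 mm, y -206 to 206 mm, floor 5 mm above the table; walls 6 mm thick, 90 mm high (side rails 99 mm). Behind it a fixed deck to x 262 mm, over which the open cover lies. Pot places nest0..nest3 in a row along y, 96 mm apart
- cover (a joint): how far the clear cover has slid open along the carrier's +x, in m: 0 fully shut, 0.190 fully open. It moves with about 2 N of friction and stays where it is left; it starts shut or nearly so
- cover_grip (a point): top centre of the cover's red grip rib, 110 mm long (along the carrier's y), 16 mm thick (x) and standing 18 mm above the cover's top face; the cover's front edge is 35 mm in front of it and its 4 mm pane lies at 90 to 95 mm above the table. It moves with the cover
- nest0 (a point): rightmost pot place: point on the box floor under a home pot's centre; axes as carrier, push along +x. Three free-turning upright rollers, 14 mm thick, 34 mm tall, hold the pot: two black on fixed axles 37 mm from the point at 25 and -75 deg (counter-clockwise from x), a sprung yellow one 18 mm in front (-x), 32 mm left (+y); empty it stands 3 mm further right, it yields left at 1 to 5 N
- nest1 (a point): second pot place from the right, built like nest0. A pot set down on the floor 46 mm or more in front of the point (-x) is clear of the rollers; pushed along +x it forces the yellow roller aside, drifting a little right, and once past it is pressed onto the black rollers
- nest2 (a point): third pot place from the right, built like nest0. Left of each yellow roller stands its fixed aluminium spring housing, 20 x 8 mm, 18 mm tall, its centre 50 mm to the left (+y) and 18 mm in front (-x) of the place's point
- nest3 (a point): leftmost pot place (+y), built like nest0
- pot0: round straight-sided white plastic pot filled with soil, a small green lettuce seedling on top; 60 mm diameter, 70 mm tall, about 0.2 kg; the leaves are soft, reach up to 13 mm above the rim and offer no resistance. Origin: centre of its underside; z up. May be absent (None)
- pot1: round straight-sided white plastic pot filled with soil, a small green lettuce seedling on top; 60 mm diameter, 70 mm tall, about 0.2 kg; the leaves are soft, reach up to 13 mm above the rim and offer no resistance. Origin: centre of its underside; z up. May be absent (None)
- pot2: round straight-sided white plastic pot filled with soil, a small green lettuce seedling on top; 60 mm diameter, 70 mm tall, about 0.2 kg; the leaves are soft, reach up to 13 mm above the rim and offer no resistance. Origin: centre of its underside; z up. May be absent (None)
- pot3: round straight-sided white plastic pot filled with soil, a small green lettuce seedling on top; 60 mm diameter, 70 mm tall, about 0.2 kg; the leaves are soft, reach up to 13 mm above the rim and offer no resistance. Origin: centre of its underside; z up. May be absent (None)
- sprayer: bystander: white spray bottle with a green trigger head, 66 mm diameter, 210 mm tall, standing to the left of the box; origin: centre of its underside
- cup_stack: bystander: stack of upturned white cups, 74 mm diameter, 133 mm tall, standing behind the pots; origin: centre of its underside
- trowel: bystander: hand trowel lying flat, about 230 mm long, up to 61 mm wide and 25 mm high, wooden handle towards its -x; origin: near its middle, on its underside

How it is judged:
By the outcome, as a careful person would: the job done as asked, in the order asked, and still so for the second after the job is handed in, with the robot touching nothing.
Of pot0, pot1, pot2, pot3 only 3 to 4 are there at a start; the rules pass over those that are not, and their reading is None.
At some moment in a run one of pot0, pot1, pot2, pot3 may be knocked a few centimetres aside while the robot is not near it.
It also fails if it takes over 210 s, if anything falls off the work surface, if the arm or the gripper's body presses on something with over 40 N, if the wrist force passes 120 N, or if a joint passes its speed limit or range.

## Working session

There is one attempt and no reset: what is moved stays moved. The work goes in short steps, Python scripts to look and compute and a tool call to move; the robot and the scene stay as the last step left them, time stands still between calls to the robot, and variables do not carry over. Pictures are saved under pics/ and viewed, at most 14 in all, crops included, and the job is handed in when it is done.

Besides the shell and the picture viewer there is one more tool, called after "Emit:" as name([rows], argument=value, ...), one row to a line, values as JSON. step_arm: Moves the arm, as the interface text tells. Its arguments: {"type":"object","properties":{"plan":{"type":"array"}},"required":["plan"]}

```bash
mkdir -p pics
cat > h.py <<'E'
import numpy as np,cv2
from cell import env
def snap(n,f):
    c=env.get_calibration(n); im=env.read_camera(n); cv2.imwrite(f'pics/{f}.png',im); return im,c
def proj(c,P):
    P=np.atleast_2d(P).astype(float); E=np.array(c['extrinsics']);p=P@E[:3,:3].T+E[:3,3]; p=p*[1,-1,-1]
    q=p@np.array(c['K']).T; return q[:,:2]/q[:,2:]
def ray(c,uv,z):
    E=np.array(c['extrinsics']);R=E[:3,:3];o=-R.T@E[:3,3]
    d=np.linalg.inv(np.array(c['K']))@np.array([uv[0],uv[1],1.]); d=R.T@(d*[1,-1,-1])
    return o+d*(z-o[2])/d[2]
E
python3 - <<'E'
from h import *
for n in('top','scene'):
    im,c=snap(n,n+'0'); print(c.keys(),np.round(c['K'],1).tolist(),np.round(c['extrinsics'],3).tolist())
print(env.state())
a=cv2.imread('pics/top0.png')
E
```

```text
dict_keys(['K', 'extrinsics']) [[433.5, 0.0, 256.3], [0.0, 433.5, 192.1], [0.0, 0.0, 1.0]] [[0.018, -1.0, 0.003, 57.404], [0.986, 0.019, 0.168, -514.28], [-0.169, 0.0, 0.986, -1460.519], [0.0, 0.0, 0.0, 1.0]]
dict_keys(['K', 'extrinsics']) [[403.1, 0.0, 252.3], [0.0, 403.1, 196.2], [0.0, 0.0, 1.0]] [[-0.144, 0.99, 0.008, 15.019], [-0.738, -0.113, 0.665, 310.056], [0.659, 0.089, 0.747, -1453.491], [0.0, 0.0, 0.0, 1.0]]
{'t': 0.1, 'joints': array([ 1.22441176e+00,  4.91496039e-01,  1.55938228e+00,  3.18630559e-06,
        1.09167547e+00, -1.05609157e-01]), 'qvel': array([-0.00033034, -0.00164702, -0.0024796 , -0.00089557,  0.00027665,
       -0.0007413 ]), 'tau': array([ 2.81966655e-03, -6.13618326e+01, -2.58604145e+01,  6.93562254e-02,
        4.70405747e-02, -3.66894687e-05]), 'eef_pos': array([148.94757672, 606.78115357, 214.12433795]), 'tcp_rot': array([-3.14063717e+00, -1.04126164e-04,  2.90081573e+00]), 'ft_force': array([-0.18965916, -0.33748992,  1.11541652]), 'moment': array([ 0.01404511,  0.04527944, -0.01556343]), 'grip_force': 0.0, 'opening': 1.0002770404707688}
```

View pics/top0.png

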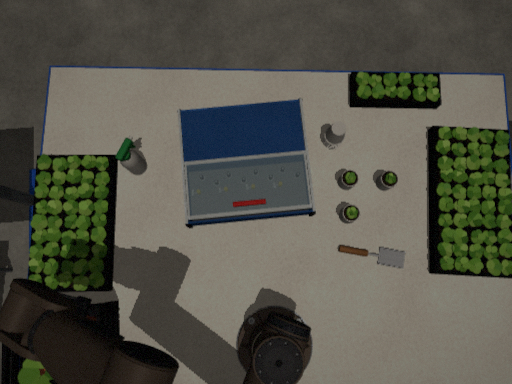

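View pics/scene0.png

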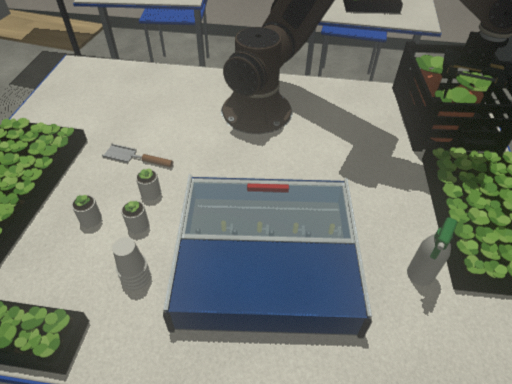

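The top view shows three pots at about (349,178), (389,179) and (350,212), the cover's red rib at (249,203), and the box spanning (180–313, 100–225). I'll enlarge the box area and segment.

Run:
```python
from h import *
c=env.get_calibration('top');im=cv2.imread('pics/top0.png')
cv2.imwrite('pics/c1.png',cv2.resize(im[90:235,170:410],None,fx=3.3,fy=3.3,interpolation=cv2.INTER_CUBIC))
hsv=cv2.cvtColor(im,cv2.COLOR_BGR2HSV)
def blobs(m,z,rng):
    n,l,s,ce=cv2.connectedComponentsWithStats(m.astype(np.uint8))
    for i in range(1,n):
        if s[i,4]>8 and rng[0]<ce[i][0]<rng[1] and rng[2]<ce[i][1]<rng[3]: print(s[i].tolist(),ce[i].round(1),ray(c,ce[i],z).round(0)[:2])
h,s,v=cv2.split(hsv)
print('green');blobs((h>30)&(h<85)&(s>90)&(v>40),75,(320,410,160,230))
red=((h<8)|(h>172))&(s>130)&(v>80)
print('red');blobs(red,113,(180,320,180,230))
ys,xs=np.nonzero(red[190:215,220:280]);print(cv2.minAreaRect(np.c_[xs+220,ys+190].astype(np.float32)))
```

```text
green
[345, 172, 11, 12, 105] [350.  177.1] [ 566. -252.]
[385, 172, 11, 12, 95] [390.3 177.9] [ 566. -390.]
[346, 206, 12, 13, 118] [351.6 212.1] [ 445. -256.]
red
[233, 199, 33, 8, 153] [248.9 202.4] [466.  91.]
((248.94671630859375, 202.4139404296875), (4.61732292175293, 32.41179656982422), 84.80557250976562)
```

View pics/c1.png

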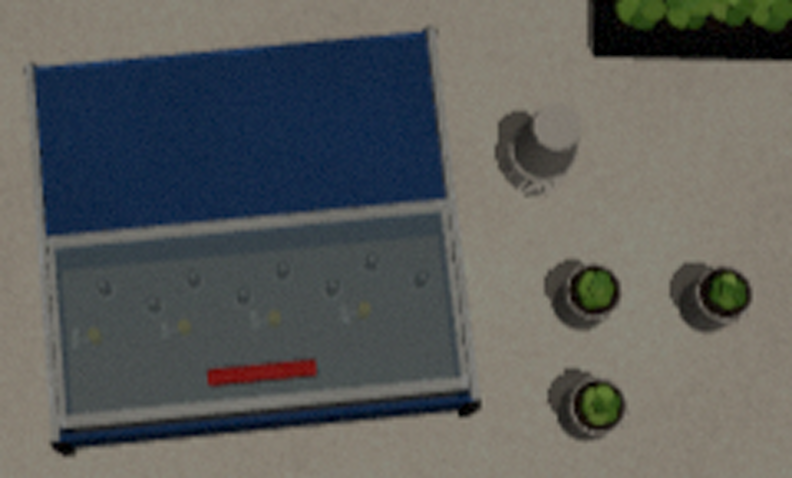

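The crop shows the eight black rollers (e.g. (104,287), (154,304)) and four yellow rollers (e.g. (94,335)) through the cover. I'll fit the box pose to them.

```bash
cat >> h.py <<'E'
def w2t(dv):  # world vector -> tool axes
    from scipy.spatial.transform import Rotation as Ro
    return Ro.from_euler('xyz',env.state()['tcp_rot']).inv().apply(dv)
E
python3 - <<'E'
from h import *
from scipy.optimize import least_squares
c=env.get_calibration('top')
o=np.array([[104,287],[194,280],[283,270],[372,262],[154,304],[243,296],[332,287],[422,278],[94,335],[184,327],[273,318],[364,309]])
o=(o+.5)/3.3-.5+[170,90]
ny=[144,48,-48,-144]
P=np.array([(33.5,y+15.6,36) for y in ny]+[(9.6,y-35.7,36) for y in ny]+[(-18,y+29,36) for y in ny])
def T(p,P): 
    P=np.atleast_2d(P).astype(float);C,S=np.cos(p[2]),np.sin(p[2]); return np.c_[p[0]+C*P[:,0]-S*P[:,1],p[1]+S*P[:,0]+C*P[:,1],P[:,2]]
r=least_squares(lambda p:(proj(c,T(p,P))-o).ravel(),[570,90,0.05])
print(r.x,np.abs(r.fun).max(),np.degrees(r.x[2]))
p=r.x;C,S=np.cos(p[2]),np.sin(p[2])
g=ray(c,(248.9,202.4),110)[:2]-p[:2];print('rib',C*g[0]+S*g[1],-S*g[0]+C*g[1], ray(c,(248.9,202.4),110))
cr=(np.array([[30,67],[432,32],[60,420],[468,383]])+.5)/3.3-.5+[170,90]
for u in cr:
    g=ray(c,u,99)[:2]-p[:2];print('corner',C*g[0]+S*g[1],-S*g[0]+C*g[1])
print('nests',T(p,[(0,y,0) for y in ny[::-1]]).round(0).tolist())
print('front',T(p,[(-48-20,y,0) for y in ny[::-1]]).round(0).tolist())
c=env.get_calibration('scene');im=cv2.imread('pics/scene0.png');h,s,v=cv2.split(cv2.cvtColor(im,cv2.COLOR_BGR2HSV))
n,l,st,ce=cv2.connectedComponentsWithStats(((h>30)&(h<85)&(s>90)&(v>40)).astype(np.uint8))
for i in range(1,n):
    if st[i,4]>30 and 70<ce[i][0]<200 and 150<ce[i][1]<240: print(ce[i].round(0),ray(c,ce[i],76).round(0))
E
```

```text
[5.50937578e+02 1.00179630e+02 1.16043010e-01] 0.5222329712656517 6.648774740478013
rib -84.77327724050488 0.40619058710497846 [466.687408    90.76780553 110.        ]
corner 261.09411042042296 210.70985698892648
corner 258.8990384273304 -212.11440604463712
corner -111.83938615978198 205.89646072441502
corner -114.42514834332732 -205.49713540628434
nests [[568.0, -43.0, 0.0], [556.0, 53.0, 0.0], [545.0, 148.0, 0.0], [534.0, 243.0, 0.0]]
front [[500.0, -51.0, 0.0], [489.0, 45.0, 0.0], [478.0, 140.0, 0.0], [467.0, 235.0, 0.0]]
[146. 173.] [ 440. -254.   76.]
[ 81. 200.] [ 561. -389.   76.]
[132. 206.] [ 561. -251.   76.]
```

```bash
cat >> h.py <<'E'
BX=np.array([550.94,100.18]);BY=0.116
def box(x,y):
    C,S=np.cos(BY),np.sin(BY); return BX+[C*x-S*y,S*x+C*y]
def inbox(p):
    C,S=np.cos(BY),np.sin(BY); g=np.array(p[:2])-BX; return np.array([C*g[0]+S*g[1],-S*g[0]+C*g[1]])
def go(x,y,z,yaw=None,s=None):
    # shift in tool axes and turn from pose s=(pos,yaw) (default: now)
    if s is None: st=env.state(); s=(st['eef_pos'],st['tcp_rot'][2])
    p,w=s; d=np.array([x,y,z])-p; a=np.cos(w);b=np.sin(w)
    yaw=w if yaw is None else yaw
    t=(yaw-w+np.pi)%(2*np.pi)-np.pi
    print('shift',np.round([a*d[0]+b*d[1],b*d[0]-a*d[1],-d[2]],1),'turn',round(-np.degrees(t),1))
    return (np.array([x,y,z]),yaw)
E
python3 - <<'E'
from h import *
go(*box(-85,0.4),170,BY+np.pi/2)
E
```

```text
shift [-431.4 -425.4   44.1] turn 69.6
```

Emit:
step_arm([
  [[-216,-213,0,35,0],[-216,-213,0,35,0],[-216,-213,0,35,0],[-216,-213,0,35,0],[-216,-213,0,35,0],[-216,-213,0,35,0],[-216,-213,0,35,0],[-216,-213,0,35,0]],
])

```text
t: 0.77
eef_pos: [309.5, 345.0, 214.6]
tcp_rot: [-3.141, 0.001, 2.288]
ft_force: [-0.3, 0.5, 0.2]
opening: 0.518
grip_force: 0.0
```

Run:
```python
from h import *
go(*box(-85,0.4),170,BY+np.pi/2)
```

```text
shift [-294.8  -48.7   44.6] turn 34.4
```

Emit:
step_arm([
  [[-294,-48,44,34.4,0],[-294,-48,44,34.4,0],[-294,-48,44,34.4,0],[-294,-48,44,34.4,0],[-294,-48,44,34.4,0],[-294,-48,44,34.4,0],[-294,-48,44,34.4,0],[-294,-48,44,34.4,0]],
])

```text
t: 1.43
eef_pos: [467.9, 92.1, 169.7]
tcp_rot: [3.142, 0.0, 1.686]
ft_force: [-0.3, 0.2, -0.1]
opening: 0.501
grip_force: 0.0
```

Run:
```python
from h import *
go(*box(-85,0.4),100,BY+np.pi/2)
im,c=snap('wrist','w1'); print(proj(c,[np.r_[box(-85,0),113],np.r_[box(0,-144),5],np.r_[box(-85,55),113]]))
```

```text
shift [-1.2 -1.6 69.7] turn -0.0
[[256.35523483 209.58854275]
 [319.69889524 281.87472864]
 [256.16003715 144.57014466]]
```

View pics/w1.png

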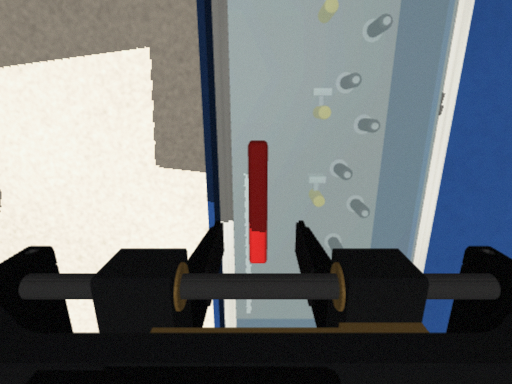

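The wrist view shows the red rib at col 258, rows 141–263, midway between the fingers and within about 2 mm of the prediction. Next I lower onto it and grip.

Emit:
step_arm([
  [[-1,-1,35,0,0],[-1,-1,65,0,0],[-1,-1,70.5,0,0],[-1,-1,70.5,0,-1],[-1,-1,70.5,0,-1],[-1,-1,70.5,0,-1],[-1,-1,70.5,0,-1],[-1,-1,70.5,0,-1]],
])

```text
t: 2.15
eef_pos: [465.1, 95.0, 101.2]
tcp_rot: [3.14, -0.0, 1.69]
ft_force: [0.2, -0.4, -0.6]
opening: 0.203
grip_force: 0.0
```

Emit:
step_arm([
  [[0,0,0,0,-1],[0,0,0,0,-1],[0,0,0,0,-1]],
])

```text
t: 2.4
eef_pos: [465.2, 94.9, 101.1]
tcp_rot: [3.14, -0.0, 1.689]
ft_force: [-0.2, 2.4, 8.9]
opening: 0.163
grip_force: 30.0
```

Emit:
step_arm([
  [[0,5,0,0,-1],[0,18,0,0,-1],[0,36,0,0,-1],[0,54,0,0,-1],[0,72,0,0,-1],[0,90,0,0,-1],[0,108,0,0,-1],[0,120,0,0,-1]],
])

```text
t: 3.07
eef_pos: [585.3, 108.9, 101.1]
tcp_rot: [3.14, 0.0, 1.689]
ft_force: [-3.5, -1.0, 7.9]
opening: 0.163
grip_force: 30.0
```

Run:
```python
from h import *
s=env.state();print(inbox(s['eef_pos']),s['eef_pos'],s['ft_force'],s['grip_force'])
```

```text
[35.17302801  4.65143897] [585.33829145 108.87110632 101.0995345 ] [-3.45191741 -1.00511992  7.90972392] 29.999913275241852
```

Emit:
step_arm([
  [[0,12,0,0,-1],[0,24,0,0,-1],[0,34,0,0,-1],[0,42,0,0,-1],[0,47,0,0,-1],[0,50,0,0,-1],[0,52,0,0,-1],[0,54,0,0,-1]],
])

```text
t: 3.73
eef_pos: [637.8, 115.0, 101.1]
tcp_rot: [3.141, 0.0, 1.689]
ft_force: [-2.4, -1.5, 6.7]
opening: 0.165
grip_force: 30.0
```

Emit:
step_arm([
  [[0,1,0,0,-1],[0,2,0,0,-1],[0,3,0,0,-1],[0,4,0,0,-1],[0,4,0,0,-1]],
])

```text
t: 4.15
eef_pos: [641.8, 115.4, 101.1]
tcp_rot: [3.14, 0.0, 1.689]
ft_force: [-1.1, -3.6, 5.8]
opening: 0.168
grip_force: 30.0
```

Run:
```python
from h import *
s=env.state();print(inbox(s['eef_pos']),s['eef_pos'],s['ft_force'],s['grip_force'])
```

```text
[92.02475424  4.6070323 ] [641.81308761 115.40701834 101.14907196] [-1.13872822 -3.57136535  5.75526837] 29.99840408563614
```

Still no stop; continue in small steps.

Emit:
step_arm([
  [[0,1,0,0,-1],[0,2,0,0,-1],[0,3,0,0,-1],[0,4,0,0,-1],[0,5,0,0,-1],[0,6,0,0,-1],[0,6,0,0,-1]],
])

```text
t: 4.73
eef_pos: [644.9, 115.8, 101.1]
tcp_rot: [-3.136, 0.001, 1.69]
ft_force: [-15.5, -4.3, 12.9]
opening: 0.164
grip_force: 30.0
```

Emit:
step_arm([
  [[0,-1,0,0,-0.2],[0,-2,0,0,0],[0,-2,0,0,0],[0,-2,0,0,0],[0,-2,-30,0,0],[0,-2,-70,0,0.5],[0,-2,-110,0,0.8],[0,-2,-130,0,0.8]],
])

```text
t: 5.4
eef_pos: [646.5, 116.4, 235.0]
tcp_rot: [3.136, 0.0, 1.69]
ft_force: [-0.7, 0.3, -0.6]
opening: 0.658
grip_force: 0.0
```

Run:
```python
from h import *
s=env.state();print(inbox(s['eef_pos']),s['eef_pos'],s['ft_force'])
p=go(590,-80,220,0.95)
p=go(442,-255,180,0.116,p)
```

```text
[96.82910499  5.08999871] [646.52925238 116.44279467 234.96846546] [-0.70973931  0.28624997 -0.58897237]
shift [-188.4  -79.4   15. ] turn 42.4
shift [-228.4  -18.6   40. ] turn 47.8
```

Emit:
step_arm([
  [[-188,-80,15,42,0.8],[-188,-80,15,42,0.8],[-188,-80,15,42,0.8],[-188,-80,15,42,0.8],[-188,-80,15,42,0.8],[-188,-80,15,42,0.8],[-188,-80,15,42,0.8]],
])

```text
t: 5.98
eef_pos: [587.9, -81.8, 215.1]
tcp_rot: [-3.142, -0.0, 0.948]
ft_force: [-0.2, 0.8, -0.5]
opening: 0.902
grip_force: 0.0
```

Emit:
step_arm([
  [[-228,-19,30,48,0.8],[-228,-19,30,48,0.8],[-228,-19,30,48,0.8],[-228,-19,30,48,0.8],[-228,-19,30,48,0.8],[-228,-19,30,48,0.8],[-228,-19,30,48,0.8],[-228,-19,30,48,0.8]],
])

```text
t: 6.65
eef_pos: [441.3, -255.6, 185.1]
tcp_rot: [-3.142, -0.0, 0.117]
ft_force: [0.4, 0.2, 0.0]
opening: 0.901
grip_force: 0.0
```

```bash
cat >> h.py <<'E'
def pots():
    # green blobs in top view, world xy at leaf height (corrected towards mean of both views)
    im,c=snap('top','t%d'%(env.state()['t']*100)); h,s,v=cv2.split(cv2.cvtColor(im,cv2.COLOR_BGR2HSV))
    n,l,st,ce=cv2.connectedComponentsWithStats(((h>30)&(h<85)&(s>90)&(v>40)).astype(np.uint8))
    for i in range(1,n):
        if 60<st[i,4]<200 and 185<ce[i][0]<420 and 110<ce[i][1]<260: q=ray(c,ce[i],75)[:2]; print('pot',ce[i].round(1),q.round(0),'box',inbox(q).round(0))
E
python3 - <<'E'
from h import *
s=env.state();print(s['eef_pos'],s['tcp_rot'])
pots()
im,c=snap('wrist','w2'); print(proj(c,[(442,-255,70),(442,-225,70),(412,-255,70),(564,-252,70)]).round(0).tolist())
E
```

```text
[ 441.25239768 -255.64796134  185.1272607 ] [-3.14150038e+00 -3.01193682e-04  1.17075147e-01]
pot [350.3 177. ] [ 566. -253.] box [ -26. -353.]
[[259.0, 190.0], [231.0, 186.0], [256.0, 216.0], [272.0, 64.0]]
```

View pics/w2.png

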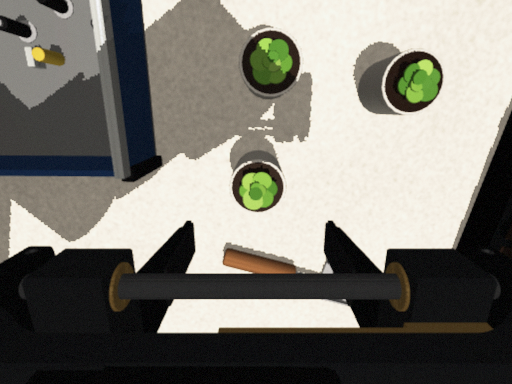

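The wrist view shows pot C's rim centred at (258,186), pot A's at (271,63) and pot B's at (413,82). Pot C is therefore near (446,-254).

Run:
```python
from h import *
p=go(446,-254,26,0.116)
p=go(446,-254,170,0.116,p)
p=go(*box(-64,-144),150,0.116,p)
```

```text
shift [  4.1  -0.2 159.2] turn 0.5
shift [   0.    0. -144.] turn -0.0
shift [  81.2 -195.7   20. ] turn -0.0
```

Emit:
step_arm([
  [[5,-1,35,0,0.9],[5,-1,75,0,0.9],[5,-1,115,0,0.9],[5,-1,145,0,0.9],[5,-1,159,0,0.9],[5,-1,159,0,0.9],[5,-1,159,0,-0.2],[5,-1,159,0,-0.5]],
])

```text
t: 7.42
eef_pos: [447.1, -253.5, 27.1]
tcp_rot: [3.141, -0.001, 0.122]
ft_force: [1.1, 0.8, 0.5]
opening: 0.864
grip_force: 0.0
```

Emit:
step_arm([
  [[0,0,0,0,-0.5],[0,0,0,0,-0.5],[0,0,0,0,-0.5],[0,0,0,0,-0.5],[0,0,0,0,-0.5]],
])

```text
t: 7.83
eef_pos: [446.4, -253.8, 26.9]
tcp_rot: [3.141, -0.001, 0.119]
ft_force: [0.2, 1.4, 7.6]
opening: 0.627
grip_force: 30.0
```

Emit:
step_arm([
  [[0,0,-35,0,-0.5],[0,0,-75,0,-0.5],[0,0,-115,0,-0.5],[0,0,-130,0,-0.5],[0,0,-130,0,-0.5]],
])

```text
t: 8.25
eef_pos: [447.2, -254.5, 159.9]
tcp_rot: [3.137, -0.005, 0.119]
ft_force: [0.0, -0.5, -1.9]
opening: 0.626
grip_force: 30.0
```

Emit:
step_arm([
  [[10,-25,0,0,-0.5],[25,-60,0,0,-0.5],[41,-98,0,0,-0.5],[57,-136,0,0,-0.5],[72,-170,0,0,-0.5],[81,-195,0,0,-0.5],[81,-195,0,0,-0.5],[81,-195,0,0,-0.5]],
])

```text
t: 8.92
eef_pos: [503.0, -49.1, 155.0]
tcp_rot: [-3.141, 0.002, 0.122]
ft_force: [-0.6, -0.6, -2.5]
opening: 0.629
grip_force: 30.0
```

Run:
```python
from h import *
s=env.state();print(inbox(s['eef_pos']),s['eef_pos'],s['grip_force'],s['opening'])
p=go(*box(-64,-144),33,0.116)
im,c=snap('wrist','w3'); print(proj(c,[np.r_[box(-18,-115),39],np.r_[box(33.5,-144+15.6),39],np.r_[box(9.6,-144-35.7),39]]).round(0).tolist())
```

```text
[ -64.86223207 -142.77282715] [503.03820258 -49.14048461 154.97089408] 29.999547600746155 0.6291657239480609
shift [  0.9   1.2 122. ] turn 0.3
[[232.0, 144.0], [245.0, 90.0], [297.0, 116.0]]
```

View pics/w3.png

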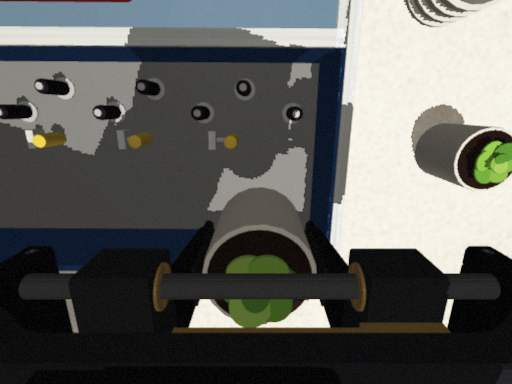

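Nest0's rollers appear at (231,142), (244,88) and (294,113), within about 2 px of the prediction, and the pot is held upright. I lower it in.

Emit:
step_arm([
  [[1,1,30,0,-0.5],[1,1,65,0,-0.5],[1,1,95,0,-0.5],[1,1,112,0,-0.5],[1,1,118,0,-0.5],[1,1,121,0,-0.5],[1,1,123,0,-0.5],[1,1,123,0,-0.5]],
])

```text
t: 9.63
eef_pos: [504.9, -51.8, 33.7]
tcp_rot: [3.141, -0.001, 0.118]
ft_force: [-0.3, 0.3, -2.6]
opening: 0.625
grip_force: 30.0
```

Run:
```python
from h import *
s=env.state();print(inbox(s['eef_pos']),s['eef_pos'],s['grip_force'],s['ft_force'])
```

```text
[ -63.29978881 -145.62797758] [504.92060069 -51.7956099   33.6935752 ] 29.999433159828186 [-0.25076451  0.29839245 -2.5506718 ]
```

Emit:
step_arm([
  [[0,0,1,0,-0.5],[0,0,2,0,-0.5],[0,0,2,0,0],[0,0,2,0,0.52],[0,0,2,0,0.52],[0,0,2,0,0.52],[0,0,2,0,0.52]],
])

```text
t: 10.22
eef_pos: [504.6, -51.3, 31.2]
tcp_rot: [-3.142, -0.0, 0.119]
ft_force: [-0.5, -1.1, 0.4]
opening: 0.755
grip_force: 0.0
```

Emit:
step_arm([
  [[0,0,-20,0,0.52],[0,0,-50,0,0.52],[0,0,-85,0,0.52],[0,0,-85,0,0.0],[-20,0,-85,0,-1],[-43,0,-85,0,-1],[-43,0,-85,0,-1],[-43,0,-85,0,-1]],
])

```text
t: 10.88
eef_pos: [461.5, -56.5, 116.2]
tcp_rot: [-3.141, -0.0, 0.118]
ft_force: [-0.9, -0.2, -0.0]
opening: 0.465
grip_force: 0.0
```

Run:
```python
from h import *
s=env.state();print(inbox(s['eef_pos']),s['eef_pos'],s['opening'],s['ft_force'])
go(*box(-107,-144),28,.116)
pots()
```

```text
[-106.94743683 -145.25649377] [461.52328936 -56.47840253 116.17468156] 0.46487195686851157 [-0.89954011 -0.2208001  -0.04483462]
shift [-0.  -1.3 88.2] turn 0.1
pot [350.1 177.2] [ 565. -253.] box [ -26. -352.]
pot [390.3 177.9] [ 566. -390.] box [ -42. -489.]
```

Emit:
step_arm([
  [[0,-1,0,0,-1],[0,-1,0,0,-1],[0,-1,0,0,-1],[0,-1,25,0,-1],[0,-1,50,0,-1],[0,-1,75,0,-1],[0,-1,88,0,-1],[0,-1,88,0,-1]],
])

```text
t: 11.6
eef_pos: [461.0, -55.1, 25.9]
tcp_rot: [-3.14, 0.004, 0.119]
ft_force: [-0.9, 0.1, -0.2]
opening: 0.01
grip_force: 0.0
```

Emit:
step_arm([
  [[5,0,0,0,-1],[11,0,0,0,-1],[18,0,0,0,-1],[25,0,0,0,-1],[31,0,0,0,-1],[37,0,0,0,-1],[42,0,0,0,-1],[46,0,0,0,-1]],
])

```text
t: 12.27
eef_pos: [508.1, -49.9, 28.3]
tcp_rot: [3.142, -0.0, 0.119]
ft_force: [-1.6, 0.2, 0.2]
opening: 0.003
grip_force: 1.0
```

Emit:
step_arm([
  [[3,0,0,0,-1],[6,0,0,0,-1],[9,0,0,0,-1],[12,0,0,0,-1],[14,0,0,0,-1],[16,0,0,0,-1]],
])

```text
t: 12.77
eef_pos: [523.0, -47.9, 27.9]
tcp_rot: [-3.141, 0.001, 0.119]
ft_force: [-2.2, 0.5, 0.1]
opening: 0.001
grip_force: 1.2
```

Run:
```python
from h import *
s=env.state();print(inbox(s['eef_pos']),s['eef_pos'],s['opening'],s['ft_force'])
```

```text
[ -44.89529443 -143.82326141] [522.99253052 -47.8728856   27.94672084] 0.0014998719507957254 [-2.182588    0.50782828  0.12652923]
```

Moving at 2 N; keep pushing in small steps.

Emit:
step_arm([
  [[1,0,0,0,-1],[2,0,0,0,-1],[3,0,0,0,-1],[4,0,0,0,-1],[4,0,0,0,-1]],
])

```text
t: 13.18
eef_pos: [528.0, -47.7, 28.3]
tcp_rot: [3.141, -0.001, 0.119]
ft_force: [-0.2, -0.2, 0.6]
opening: 0.004
grip_force: 0.0
```

Run:
```python
from h import *
s=env.state();print(inbox(s['eef_pos']),s['eef_pos'],s['opening'],s['ft_force'])
pots()
```

```text
[ -39.94496099 -144.24214157] [527.95807665 -47.71599897  28.26865301] 0.0036591418445073597 [-0.17712077 -0.1684594   0.63528208]
pot [350.  177.1] [ 566. -252.] box [ -26. -352.]
pot [390.3 177.9] [ 566. -390.] box [ -42. -489.]
```

Emit:
step_arm([
  [[1,0,0,0,-1],[2,0,0,0,-1],[3,0,0,0,-1],[3,0,0,0,-1]],
])

```text
t: 13.57
eef_pos: [528.5, -47.2, 28.1]
tcp_rot: [-3.141, 0.004, 0.119]
ft_force: [-9.6, -2.4, 7.0]
opening: 0.006
grip_force: 5.1
```

Emit:
step_arm([
  [[-20,0,0,0,-1],[-45,0,0,0,-1],[-45,0,-35,0,-0.5],[-45,0,-75,0,0.5],[-45,0,-115,0,0.9],[-45,0,-140,0,0.9],[-45,0,-140,0,0.9]],
])

```text
t: 14.15
eef_pos: [487.7, -53.0, 173.1]
tcp_rot: [3.139, -0.008, 0.119]
ft_force: [0.1, 0.2, 0.0]
opening: 0.295
grip_force: 0.0
```

Run:
```python
from h import *
s=env.state();print(inbox(s['eef_pos']),s['eef_pos'],s['opening'],s['ft_force'])
im,c=snap('top','t1')
cv2.imwrite('pics/t1c.png',cv2.resize(im[90:235,170:410],None,fx=3.3,fy=3.3,interpolation=cv2.INTER_CUBIC))
p=go(555,-252,175,0.116)
```

```text
[ -80.59671564 -144.85617495] [487.65058869 -53.03094089 173.08239458] 0.29518432064249517 [0.125052   0.19610973 0.01540627]
shift [ 44.2 205.9  -4.4] turn 0.2
```

View pics/t1c.png

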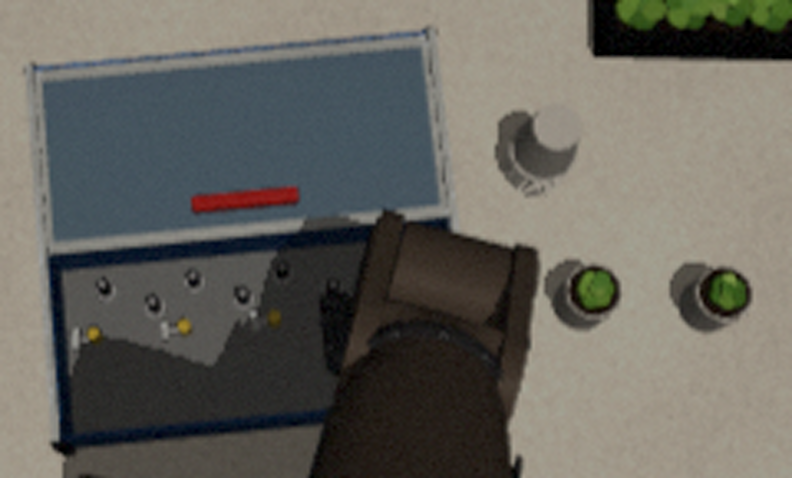

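The view shows the rib at (245,200) with the cover fully open, and pots A and B still at (595,290) and (725,292). The force at home was 9.6 N against the black rollers. Next is pot A.

Emit:
step_arm([
  [[9,34,0,0,0.9],[19,74,0,0,0.9],[30,115,0,0,0.9],[41,156,0,0,0.9],[50,190,0,0,0.9],[54,206,0,0,0.9],[54,206,0,0,0.9],[54,206,0,0,0.9]],
])

```text
t: 14.87
eef_pos: [563.0, -251.0, 166.2]
tcp_rot: [-3.14, 0.002, 0.117]
ft_force: [-0.0, 1.4, -0.0]
opening: 0.904
grip_force: 0.0
```

Run:
```python
from h import *
s=env.state();print(s['eef_pos'],s['opening'])
c=env.get_calibration('wrist');im=env.read_camera('wrist');cv2.imwrite('pics/w4.png',im)
h,s,v=cv2.split(cv2.cvtColor(im,cv2.COLOR_BGR2HSV))
n,l,st,ce=cv2.connectedComponentsWithStats(((h>30)&(h<85)&(s>90)&(v>40)).astype(np.uint8))
for i in range(1,n):
    if st[i,4]>200: print(st[i].tolist(),ce[i].round(0),ray(c,ce[i],76).round(0))
p=go(566,-251,26,0.116)
```

```text
[ 562.97777099 -250.95791215  166.16758376] 0.9040623486399579
[8, 144, 44, 45, 1489] [ 30. 166.] [567. -34.  76.]
[239, 177, 41, 39, 1228] [258. 196.] [ 563. -250.   76.]
[378, 194, 41, 38, 1121] [399. 213.] [ 563. -389.   76.]
shift [  3.    1.3 140.7] turn 0.1
```

Emit:
step_arm([
  [[2,0,35,0,0.9],[2,0,75,0,0.9],[2,0,110,0,0.9],[2,0,132,0,0.9],[2,0,140,0,0.9],[2,0,140,0,0.9],[2,0,140,0,0],[2,0,140,0,-0.5]],
])

```text
t: 15.58
eef_pos: [566.4, -250.4, 29.8]
tcp_rot: [3.14, -0.002, 0.119]
ft_force: [0.4, -0.9, 0.4]
opening: 0.858
grip_force: 0.0
```

Emit:
step_arm([
  [[0,0,0,0,-0.5],[0,0,0,0,-0.5],[0,0,0,0,-0.5],[0,0,0,0,-0.5],[0,0,0,0,-0.5]],
])

```text
t: 16.0
eef_pos: [565.8, -250.6, 28.9]
tcp_rot: [3.141, -0.001, 0.119]
ft_force: [-0.9, 1.7, 7.4]
opening: 0.626
grip_force: 30.0
```

Run:
```python
from h import *
p=go(*box(-64,-48),170,0.116)
```

```text
shift [ -37.4 -302.3 -141.1] turn 0.1
```

Emit:
step_arm([
  [[0,0,-30,0,-0.5],[0,0,-65,0,-0.5],[0,0,-105,0,-0.5],[0,0,-136,0,-0.5],[0,0,-136,0,-0.5]],
])

```text
t: 16.42
eef_pos: [567.6, -251.5, 170.4]
tcp_rot: [3.136, -0.007, 0.119]
ft_force: [0.7, -0.0, -1.6]
opening: 0.627
grip_force: 30.0
```

Emit:
step_arm([
  [[-3,-25,0,0,-0.5],[-8,-65,0,0,-0.5],[-13,-105,0,0,-0.5],[-18,-145,0,0,-0.5],[-22,-180,0,0,-0.5],[-25,-200,0,0,-0.5],[-25,-200,0,0,-0.5]],
])

```text
t: 17.0
eef_pos: [515.3, -51.4, 163.6]
tcp_rot: [-3.14, 0.002, 0.122]
ft_force: [0.1, -0.2, -1.1]
opening: 0.626
grip_force: 30.0
```

Run:
```python
from h import *
s=env.state();print(inbox(s['eef_pos']),s['eef_pos'],s['opening'],s['grip_force'])
p=go(*box(-64,-48),165,0.116)
```

```text
[ -52.901998   -146.48486773] [515.34769006 -51.44330078 163.61048081] 0.626242279385396 30.000052750110626
shift [-10.5 -98.5  -1.4] turn 0.3
```

Emit:
step_arm([
  [[-3,-30,0,0,-0.5],[-7,-65,0,0,-0.5],[-10,-92,0,0,-0.5],[-10.5,-98,0,0,-0.5],[-10.5,-98,0,0,-0.5],[-10.5,-98,30,0,-0.5],[-10.5,-98,65,0,-0.5],[-10.5,-98,65,0,-0.5]],
])

```text
t: 17.67
eef_pos: [493.0, 40.1, 94.6]
tcp_rot: [-3.14, 0.007, 0.118]
ft_force: [-1.4, 0.5, -3.1]
opening: 0.632
grip_force: 30.0
```

Run:
```python
from h import *
s=env.state();print(inbox(s['eef_pos']),s['eef_pos'])
p=go(*box(-64,-48),34,0.116)
```

```text
[-64.49138389 -52.94936813] [493.01038904  40.1222415   94.55447377]
shift [ 0.5 -4.9 60.6] turn 0.1
```

Emit:
step_arm([
  [[0,0,0,0,-0.5],[0,0,0,0,-0.5]],
])

```text
t: 17.83
eef_pos: [495.9, 40.4, 100.1]
tcp_rot: [3.141, -0.001, 0.118]
ft_force: [0.9, -0.1, -1.5]
opening: 0.63
grip_force: 30.0
```

Run:
```python
from h import *
s=env.state();print(inbox(s['eef_pos']),s['eef_pos'])
p=go(*box(-64,-48),34,0.116)
```

```text
[-61.63273168 -52.98426997] [495.85386933  40.4184347  100.08005134]
shift [-2.4 -5.  66.1] turn 0.1
```

Emit:
step_arm([
  [[-2,-5,10,0,-0.5],[-2,-5,35,0,-0.5],[-2,-5,54,0,-0.5],[-2,-5,61,0,-0.5],[-2,-5,64,0,-0.5],[-2,-5,66,0,-0.5],[-2,-5,67,0,-0.5],[-2,-5,67,0,-0.5]],
])

```text
t: 18.5
eef_pos: [493.3, 45.7, 33.9]
tcp_rot: [3.141, -0.002, 0.119]
ft_force: [-1.4, -1.0, 5.1]
opening: 0.628
grip_force: 30.0
```

Run:
```python
from h import *
s=env.state();print(inbox(s['eef_pos']),s['eef_pos'],s['ft_force'])
```

```text
[-63.55130886 -47.39387784] [493.30115374  45.74920066  33.88488365] [-1.41858161 -0.97309643  5.06999796]
```

Touching the floor (5 N). Release, rise, shut, and go behind it.

Emit:
step_arm([
  [[0,0,0,0,0.3],[0,0,0,0,0.5],[0,0,0,0,0.5],[0,0,0,0,0.5],[0,0,-20,0,0.5],[0,0,-55,0,0.5],[0,0,-85,0,0],[0,0,-85,0,-1]],
])

```text
t: 19.17
eef_pos: [494.5, 45.9, 121.8]
tcp_rot: [3.141, -0.007, 0.119]
ft_force: [0.8, -0.1, 1.0]
opening: 0.661
grip_force: 0.0
```

Emit:
step_arm([
  [[-20,0,0,0,-1],[-43,0,0,0,-1],[-43,0,0,0,-1],[-43,0,0,0,-1],[-43,0,0,0,-1],[-43,0,0,0,-1]],
])

```text
t: 19.67
eef_pos: [450.6, 40.8, 117.0]
tcp_rot: [-3.142, -0.001, 0.119]
ft_force: [-0.1, -0.4, 0.3]
opening: 0.249
grip_force: 0.0
```

Run:
```python
from h import *
s=env.state();print(inbox(s['eef_pos']),s['eef_pos'],s['opening'])
go(*box(-107,-48),28,.116)
```

```text
[-106.49572005  -47.35246529] [450.64055562  40.81994765 116.98576293] 0.2492138936487856
shift [-0.5  0.6 89. ] turn 0.2
```

Emit:
step_arm([
  [[-0.5,0.5,0,0,-1],[-0.5,0.5,0,0,-1],[-0.5,0.5,25,0,-1],[-0.5,0.5,50,0,-1],[-0.5,0.5,75,0,-1],[-0.5,0.5,89,0,-1],[-0.5,0.5,89,0,-1]],
])

```text
t: 20.25
eef_pos: [448.4, 40.3, 25.8]
tcp_rot: [-3.141, 0.004, 0.119]
ft_force: [-0.2, -0.6, -1.1]
opening: 0.007
grip_force: 0.0
```

Emit:
step_arm([
  [[5,0,0,0,-1],[11,0,0,0,-1],[18,0,0,0,-1],[25,0,0,0,-1],[31,0,0,0,-1],[37,0,0,0,-1],[42,0,0,0,-1],[46,0,0,0,-1]],
])

```text
t: 20.92
eef_pos: [495.7, 45.8, 28.3]
tcp_rot: [-3.142, -0.001, 0.119]
ft_force: [-2.1, -0.2, 0.7]
opening: 0.005
grip_force: 0.9
```

Emit:
step_arm([
  [[3,0,0,0,-1],[6,0,0,0,-1],[9,0,0,0,-1],[12,0,0,0,-1],[14,0,0,0,-1],[16,0,0,0,-1],[18,0,0,0,-1],[20,0,0,0,-1]],
])

```text
t: 21.58
eef_pos: [515.2, 48.1, 28.1]
tcp_rot: [-3.142, -0.0, 0.119]
ft_force: [-0.0, 0.7, -0.6]
opening: -0.0
grip_force: 0.3
```

Run:
```python
from h import *
s=env.state();print(inbox(s['eef_pos']),s['eef_pos'],s['opening'],s['ft_force'])
```

```text
[-41.5181402 -47.55407  ] [515.20479004  48.14020457  28.06057377] -3.6726695282267456e-05 [-0.0327095   0.71397724 -0.60097998]
```

Through the roller; confirm contact then withdraw and head for pot B.

Emit:
step_arm([
  [[1,0,0,0,-1],[2,0,0,0,-1],[3,0,0,0,-1],[4,0,0,0,-1],[4,0,0,0,-1]],
])

```text
t: 22.0
eef_pos: [517.4, 48.5, 28.1]
tcp_rot: [-3.141, 0.003, 0.119]
ft_force: [-7.6, -1.4, 5.9]
opening: 0.003
grip_force: 4.2
```

Emit:
step_arm([
  [[-20,0,0,0,-1],[-45,0,0,0,-1],[-45,0,-35,0,-0.5],[-45,0,-75,0,0.5],[-45,0,-115,0,0.9],[-45,0,-145,0,0.9],[-45,0,-145,0,0.9]],
])

```text
t: 22.58
eef_pos: [476.6, 43.2, 178.7]
tcp_rot: [3.14, -0.01, 0.119]
ft_force: [1.1, -0.3, 0.8]
opening: 0.299
grip_force: 0.0
```

Run:
```python
from h import *
s=env.state();print(inbox(s['eef_pos']),s['eef_pos'],s['opening'],s['ft_force'])
pots()
p=go(540,-180,175,0.116)
p=go(565,-388,175,0.116,p)
```

```text
[-80.44407594 -48.02469334] [476.59492441  43.16745523 178.6957025 ] 0.29935812412962476 [ 1.09820377 -0.34794412  0.80277216]
pot [390.2 177.8] [ 566. -390.] box [ -42. -489.]
shift [ 37.5 229.2   1. ] turn 0.2
shift [  0.8 209.5   0. ] turn -0.0
```

Emit:
step_arm([
  [[6,36,0,0,0.9],[13,77,0,0,0.9],[19,117,0,0,0.9],[26,157,0,0,0.9],[32,197,0,0,0.9],[37,229,0,0,0.9],[37,229,0,0,0.9],[37,229,0,0,0.9]],
])

```text
t: 23.3
eef_pos: [537.7, -181.0, 171.3]
tcp_rot: [-3.14, 0.002, 0.116]
ft_force: [-0.9, 1.3, -0.6]
opening: 0.902
grip_force: 0.0
```

Emit:
step_arm([
  [[0,36,0,0,0.9],[0,76,0,0,0.9],[0,116,0,0,0.9],[1,156,0,0,0.9],[1,190,0,0,0.9],[1,207,0,0,0.9],[1,207,0,0,0.9],[1,207,0,0,0.9]],
])

```text
t: 23.97
eef_pos: [563.3, -384.2, 171.8]
tcp_rot: [-3.14, 0.001, 0.119]
ft_force: [-0.3, 0.0, 0.5]
opening: 0.952
grip_force: 0.0
```

Run:
```python
from h import *
s=env.state();print(s['eef_pos'],s['opening'])
c=env.get_calibration('wrist');im=env.read_camera('wrist');cv2.imwrite('pics/w5.png',im)
h,s,v=cv2.split(cv2.cvtColor(im,cv2.COLOR_BGR2HSV))
n,l,st,ce=cv2.connectedComponentsWithStats(((h>30)&(h<85)&(s>90)&(v>40)).astype(np.uint8))
for i in range(1,n):
    if st[i,4]>200: print(st[i].tolist(),ce[i].round(0),ray(c,ce[i],76).round(0))
pots()
p=go(565,-388,27,0.116)
```

```text
[ 563.29106186 -384.17950349  171.80650805] 0.9522238119557803
[453, 7, 59, 119, 4077] [489.  74.] [ 697. -570.   76.]
[405, 128, 107, 132, 8220] [469. 195.] [ 588. -589.   76.]
[242, 177, 40, 38, 1131] [262. 196.] [ 563. -387.   76.]
pot [288.9 173.9] [573. -43.] box [   5. -145.]
pot [260.6 177. ] [560.  53.] box [  4. -48.]
shift [  0.9   4.9 145.6] turn 0.2
```

View pics/w5.png

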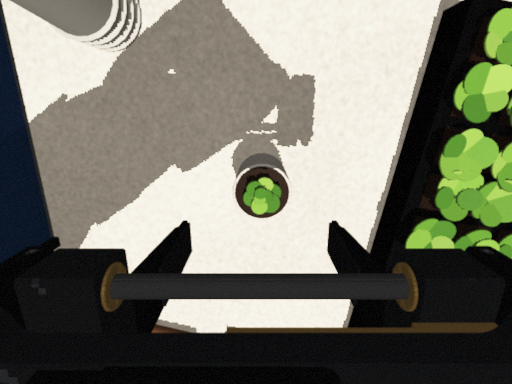

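Pot B's rim is centred at (262,191), almost under the gripper, and the tray on the right starts at about col 380, clear of the fingers. Seated pots read box (5,-145) and (4,-48), i.e. home. I grasp B.

Emit:
step_arm([
  [[1,4,35,0,0.9],[1,4,75,0,0.9],[1,4,110,0,0.9],[1,4,135,0,0.9],[1,4,144,0,0.9],[1,4,144,0,0.9],[1,4,144,0,0],[1,4,144,0,-0.5]],
])

```text
t: 24.73
eef_pos: [566.0, -389.2, 31.3]
tcp_rot: [3.14, -0.002, 0.119]
ft_force: [0.3, -0.1, 0.8]
opening: 0.861
grip_force: 0.0
```

Emit:
step_arm([
  [[0,0,0,0,-0.5],[0,0,0,0,-0.5],[0,0,0,0,-0.5],[0,0,0,0,-0.5],[0,0,0,0,-0.5]],
])

```text
t: 25.15
eef_pos: [565.2, -389.1, 30.0]
tcp_rot: [3.141, -0.001, 0.119]
ft_force: [-1.0, 1.6, 5.9]
opening: 0.63
grip_force: 30.0
```

Emit:
step_arm([
  [[0,0,-30,0,-0.5],[0,0,-65,0,-0.5],[0,0,-105,0,-0.5],[0,0,-138,0,-0.5],[0,0,-138,0,-0.5],[0,0,-138,0,-0.5]],
])

```text
t: 25.65
eef_pos: [565.4, -389.4, 169.0]
tcp_rot: [3.139, -0.002, 0.119]
ft_force: [-0.8, -0.3, -2.6]
opening: 0.631
grip_force: 30.0
```

Run:
```python
from h import *
p=go(525,-110,165,0.116)
p=go(*box(-64,48),165,0.116,p)
```

```text
shift [  -7.  -282.2    4. ] turn 0.2
shift [ -13.9 -253.8   -0. ] turn -0.0
```

Emit:
step_arm([
  [[-1,-30,0,0,-0.5],[-2,-70,0,0,-0.5],[-3,-110,0,0,-0.5],[-4,-150,0,0,-0.5],[-5,-190,0,0,-0.5],[-6,-230,0,0,-0.5],[-7,-265,0,0,-0.5],[-7,-282,0,0,-0.5]],
])

```text
t: 26.32
eef_pos: [522.6, -106.2, 165.5]
tcp_rot: [-3.139, 0.003, 0.12]
ft_force: [0.3, -0.3, -2.2]
opening: 0.626
grip_force: 30.0
```

Emit:
step_arm([
  [[-2,-30,0,0,-0.5],[-4,-70,0,0,-0.5],[-6,-110,0,0,-0.5],[-8,-150,0,0,-0.5],[-10,-190,0,0,-0.5],[-12,-230,0,0,-0.5],[-14,-252,0,0,-0.5],[-14,-252,0,0,-0.5]],
])

```text
t: 26.98
eef_pos: [479.0, 142.0, 165.7]
tcp_rot: [-3.141, 0.003, 0.122]
ft_force: [0.1, -0.6, -2.5]
opening: 0.625
grip_force: 30.0
```

Emit:
step_arm([
  [[0,0,0,0,-0.5],[0,0,0,0,-0.5],[0,0,0,0,-0.5]],
])

```text
t: 27.23
eef_pos: [480.9, 137.8, 166.5]
tcp_rot: [3.141, 0.001, 0.118]
ft_force: [-0.0, -0.2, -1.5]
opening: 0.626
grip_force: 30.0
```

Run:
```python
from h import *
s=env.state();print(inbox(s['eef_pos']),s['eef_pos'],s['grip_force'])
p=go(*box(-64,48),35,0.116)
```

```text
[-65.2614375   45.45782192] [480.85585984 137.77896403 166.51415354] 29.999609291553497
shift [  1.3  -2.5 131.5] turn 0.1
```

Emit:
step_arm([
  [[1.5,-2.5,30,0,-0.5],[1.5,-2.5,70,0,-0.5],[1.5,-2.5,105,0,-0.5],[1.5,-2.5,122,0,-0.5],[1.5,-2.5,127,0,-0.5],[1.5,-2.5,130,0,-0.5],[1.5,-2.5,132,0,-0.5],[1.5,-2.5,132,0,-0.5]],
])

```text
t: 27.9
eef_pos: [482.7, 141.1, 35.9]
tcp_rot: [-3.141, -0.002, 0.118]
ft_force: [0.1, -0.2, -3.1]
opening: 0.625
grip_force: 30.0
```

Run:
```python
from h import *
s=env.state();print(inbox(s['eef_pos']),s['eef_pos'],s['ft_force'])
```

```text
[-63.0132108  48.5493477] [482.73116415 141.10992317  35.91234157] [ 0.12736987 -0.18818893 -3.10697505]
```

Emit:
step_arm([
  [[0,0,1,0,-0.5],[0,0,1.5,0,-0.5],[0,0,1.5,0,-0.5],[0,0,1.5,0,0.3],[0,0,1.5,0,0.5],[0,0,1.5,0,0.5],[0,0,1.5,0,0.5],[0,0,1.5,0,0.5]],
])

```text
t: 28.57
eef_pos: [482.2, 141.4, 33.7]
tcp_rot: [-3.142, -0.0, 0.119]
ft_force: [-0.2, 0.1, -0.6]
opening: 0.748
grip_force: 0.0
```

Emit:
step_arm([
  [[0,0,-20,0,0.5],[0,0,-55,0,0.5],[0,0,-85,0,0.5],[-20,0,-85,0,-1],[-43,0,-85,0,-1],[-43,0,-85,0,-1],[-43,0,-85,0,-1],[-43,0,-85,0,-1]],
])

```text
t: 29.23
eef_pos: [440.2, 136.4, 118.7]
tcp_rot: [-3.141, -0.001, 0.119]
ft_force: [-0.1, 0.2, 0.4]
opening: 0.453
grip_force: 0.0
```

Run:
```python
from h import *
s=env.state();print(inbox(s['eef_pos']),s['eef_pos'],s['opening'])
go(*box(-107,48),28,.116)
```

```text
[-105.8310584    48.78976077] [440.17324673 136.39298176 118.74239712] 0.45315326625333513
shift [-1.2  0.8 90.7] turn 0.2
```

Emit:
step_arm([
  [[-1,1,0,0,-1],[-1,1,0,0,-1],[-1,1,0,0,-1],[-1,1,25,0,-1],[-1,1,50,0,-1],[-1,1,75,0,-1],[-1,1,90,0,-1],[-1,1,90,0,-1]],
])

```text
t: 29.9
eef_pos: [437.5, 134.9, 26.1]
tcp_rot: [3.142, 0.004, 0.119]
ft_force: [-0.3, 0.6, 0.0]
opening: 0.007
grip_force: 0.0
```

Emit:
step_arm([
  [[5,0,0,0,-1],[11,0,0,0,-1],[18,0,0,0,-1],[25,0,0,0,-1],[31,0,0,0,-1],[37,0,0,0,-1],[42,0,0,0,-1],[46,0,0,0,-1]],
])

```text
t: 30.57
eef_pos: [484.9, 140.7, 28.8]
tcp_rot: [-3.141, -0.001, 0.119]
ft_force: [-1.8, -0.6, 1.4]
opening: 0.004
grip_force: 0.9
```

Emit:
step_arm([
  [[3,0,0,0,-1],[6,0,0,0,-1],[9,0,0,0,-1],[12,0,0,0,-1],[14,0,0,0,-1],[16,0,0,0,-1],[18,0,0,0,-1],[20,0,0,0,-1]],
])

```text
t: 31.23
eef_pos: [504.4, 143.0, 28.6]
tcp_rot: [-3.142, -0.0, 0.119]
ft_force: [-1.2, -0.1, -0.2]
opening: 0.003
grip_force: 0.2
```

Emit:
step_arm([
  [[1,0,0,0,-1],[2,0,0,0,-1],[3,0,0,0,-1],[3,0,0,0,-1]],
])

```text
t: 31.57
eef_pos: [506.3, 143.2, 28.6]
tcp_rot: [-3.142, 0.002, 0.119]
ft_force: [-4.8, -0.8, 2.7]
opening: 0.0
grip_force: 2.6
```

Run:
```python
from h import *
s=env.state();print(inbox(s['eef_pos']),s['eef_pos'],s['opening'],s['ft_force'])
```

```text
[-39.317742    47.90422037] [506.34205558 143.21164555  28.64123   ] 2.263494475645918e-05 [-4.76039842 -0.84735024  2.69412589]
```

Emit:
step_arm([
  [[-20,0,0,0,-1],[-45,0,0,0,-1],[-45,0,-35,0,-1],[-45,0,-75,0,-0.5],[-45,0,-115,0,0],[-45,0,-155,0,0],[-45,0,-190,0,0],[-45,0,-190,0,0]],
])

```text
t: 32.23
eef_pos: [464.8, 138.4, 225.1]
tcp_rot: [-3.141, -0.011, 0.119]
ft_force: [0.8, 0.9, 0.4]
opening: 0.295
grip_force: 0.0
```

Emit:
step_arm([
  [[20,0,0,-7,0],[20,0,0,-14,0],[20,0,0,-21,0],[20,0,0,-28,0],[20,0,0,-35,0],[20,0,0,-42,0],[20,0,0,-45,0],[20,0,0,-45,0]],
])

```text
t: 32.9
eef_pos: [482.4, 140.3, 218.4]
tcp_rot: [3.141, -0.0, 0.906]
ft_force: [1.3, 0.6, 0.4]
opening: 0.496
grip_force: 0.0
```

Emit:
step_arm([
  [[0,0,0,-7,0],[0,0,0,-14,0],[0,0,0,-21,0],[0,0,0,-28,0],[0,0,0,-35,0],[0,0,0,-42,0],[0,0,0,-45,0],[0,0,0,-45,0]],
])

```text
t: 33.57
eef_pos: [482.3, 140.3, 218.5]
tcp_rot: [3.141, -0.0, 1.69]
ft_force: [-0.6, -0.5, -1.3]
opening: 0.499
grip_force: 0.0
```

Run:
```python
from h import *
s=env.state();print(inbox(s['eef_pos']),s['eef_pos'],s['tcp_rot'])
pots()
im,c=snap('wrist','w6')
im2,c=snap('scene','s6')
cv2.imwrite('pics/j6.png',np.vstack([im[:300],cv2.resize(im2[165:350,150:400],(512,379))[:300]]))
p=go(*box(95,3),160,BY+np.pi/2)
```

```text
[-63.51453329  47.83363776] [482.31604707 140.34100004 218.49404034] [ 3.14135917e+00 -2.28502768e-05  1.68972715e+00]
pot [288.7 174. ] [573. -43.] box [   5. -144.]
pot [260.3 176.7] [561.  54.] box [  5. -47.]
shift [-44.8 158.6  58.6] turn -0.0
```

View pics/j6.png

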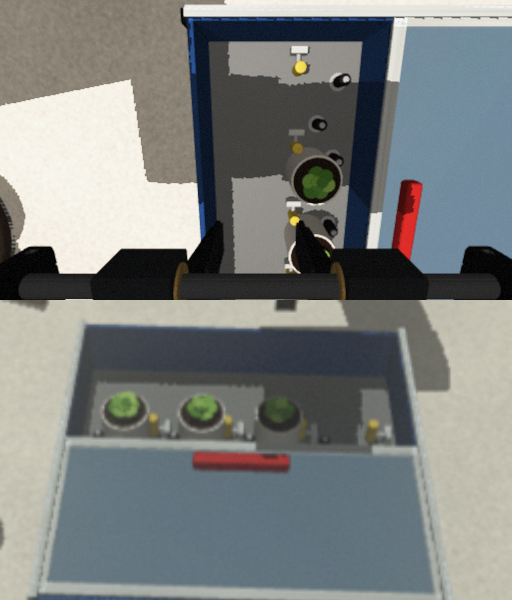

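The picture shows all three pots upright in nests 0–2, with the yellow rollers ((298,148) and (293,220) in the wrist view) in front of and left of them, and the rib at (408,220). Next I close the cover.

Emit:
step_arm([
  [[-10,35,0,0,0],[-21,75,0,0,0],[-32,115,0,0,0],[-41,145,0,0,0],[-44,156,0,0,0],[-44,158,0,0,0],[-44,158,40,0,0],[-44,158,70,0,0]],
])

```text
t: 34.38
eef_pos: [643.8, 115.6, 148.0]
tcp_rot: [3.14, -0.0, 1.688]
ft_force: [-0.4, -0.2, -1.9]
opening: 0.494
grip_force: 0.0
```

Run:
```python
from h import *
s=env.state();print(inbox(s['eef_pos']))
p=go(*box(95,3),101,BY+np.pi/2)
```

```text
[94.00319085  4.54858167]
shift [-1.5  1.  47. ] turn 0.1
```

Emit:
step_arm([
  [[0,1,25,0,0],[0,1,42,0,0],[0,1,47,0,0],[0,1,47,0,0],[0,1,47,0,-1],[0,1,47,0,-1],[0,1,47,0,-1],[0,1,47,0,-1]],
])

```text
t: 35.05
eef_pos: [645.6, 115.6, 102.8]
tcp_rot: [3.14, 0.0, 1.689]
ft_force: [0.0, -0.3, -0.2]
opening: 0.28
grip_force: 0.0
```

Emit:
step_arm([
  [[0,0,0,0,-1],[0,0,0,0,-1],[0,0,0,0,-1],[0,0,0,0,-1]],
])

```text
t: 35.38
eef_pos: [645.0, 115.5, 102.2]
tcp_rot: [-3.141, -0.0, 1.689]
ft_force: [-4.6, 0.0, 7.7]
opening: 0.168
grip_force: 30.0
```

Gripped. Slide back 190 mm, easing off near the end.

Emit:
step_arm([
  [[0,-5,0,0,-1],[0,-15,0,0,-1],[0,-30,0,0,-1],[0,-45,0,0,-1],[0,-60,0,0,-1],[0,-75,0,0,-1],[0,-90,0,0,-1],[0,-105,0,0,-1]],
])

```text
t: 36.05
eef_pos: [541.0, 103.4, 102.2]
tcp_rot: [3.139, -0.001, 1.689]
ft_force: [2.8, 3.9, 2.7]
opening: 0.164
grip_force: 30.0
```

Emit:
step_arm([
  [[0,-12,0,0,-1],[0,-24,0,0,-1],[0,-36,0,0,-1],[0,-46,0,0,-1],[0,-55,0,0,-1],[0,-62,0,0,-1],[0,-68,0,0,-1],[0,-72,0,0,-1]],
])

```text
t: 36.72
eef_pos: [469.4, 95.1, 102.1]
tcp_rot: [3.14, -0.001, 1.689]
ft_force: [1.5, 7.0, 4.0]
opening: 0.166
grip_force: 30.0
```

Emit:
step_arm([
  [[0,-2,0,0,-1],[0,-4,0,0,-1],[0,-5,0,0,-1],[0,-6,0,0,-1],[0,-7,0,0,-1],[0,-8,0,0,-1],[0,-8,0,0,-1]],
])

```text
t: 37.3
eef_pos: [461.8, 94.2, 102.1]
tcp_rot: [3.14, -0.001, 1.689]
ft_force: [0.4, 6.6, 6.6]
opening: 0.163
grip_force: 30.0
```

Run:
```python
from h import *
s=env.state();print(inbox(s['eef_pos']),s['ft_force'])
```

```text
[-89.1988429    4.36477938] [0.41577309 6.55617475 6.63693664]
```

Emit:
step_arm([
  [[0,-1,0,0,-1],[0,-2,0,0,-1],[0,-3,0,0,-1],[0,-4,0,0,-1],[0,-5,0,0,-1],[0,-6,0,0,-1],[0,-7,0,0,-1],[0,-7,0,0,-1]],
])

```text
t: 37.97
eef_pos: [456.2, 93.5, 102.2]
tcp_rot: [3.137, -0.001, 1.689]
ft_force: [7.2, 8.4, -0.5]
opening: 0.163
grip_force: 30.0
```

Run:
```python
from h import *
s=env.state();print(inbox(s['eef_pos']),s['ft_force'])
```

```text
[-94.8864733    4.34728798] [ 7.19916136  8.3606442  -0.49139259]
```

Emit:
step_arm([
  [[0,-1,0,0,-1],[0,-2,0,0,-1],[0,-2,0,0,-1]],
])

```text
t: 38.22
eef_pos: [456.2, 93.5, 102.2]
tcp_rot: [3.133, -0.001, 1.689]
ft_force: [15.4, 12.6, -8.5]
opening: 0.168
grip_force: 30.1
```

Emit:
step_arm([
  [[0,1,0,0,-0.2],[0,2,0,0,0],[0,2,0,0,0],[0,2,0,0,0],[0,2,-30,0,0],[0,2,-70,0,0],[0,2,-110,0,0],[0,2,-150,0,0]],
])

```text
t: 38.88
eef_pos: [453.8, 92.6, 253.4]
tcp_rot: [-3.141, -0.0, 1.689]
ft_force: [1.6, -0.5, 0.2]
opening: 0.497
grip_force: 0.0
```

Emit:
step_arm([
  [[0,-10,-30,0,0],[0,-30,-60,0,0],[0,-30,-60,0,0],[0,-30,-60,0,0]],
])

```text
t: 39.22
eef_pos: [424.5, 89.1, 312.8]
tcp_rot: [3.138, 0.0, 1.69]
ft_force: [-0.2, -0.1, -0.3]
opening: 0.501
grip_force: 0.0
```

Run:
```python
from h import *
im,c=snap('scene','s7'); im2,c2=snap('wrist','w7')
cv2.imwrite('pics/j7.png',np.vstack([im2[:280],cv2.resize(im[165:350,150:400],(512,379))[:320]]))
h,s,v=cv2.split(cv2.cvtColor(im2,cv2.COLOR_BGR2HSV)); m=((h<8)|(h>172))&(s>130)&(v>60)
ys,xs=np.nonzero(m);print(xs.min(),xs.max(),ys.min(),ys.max(),inbox(ray(c2,(np.median(xs),np.median(ys)),113)))
```

```text
276 289 131 210 [-95.47978922   5.88507169]
```

View pics/j7.png

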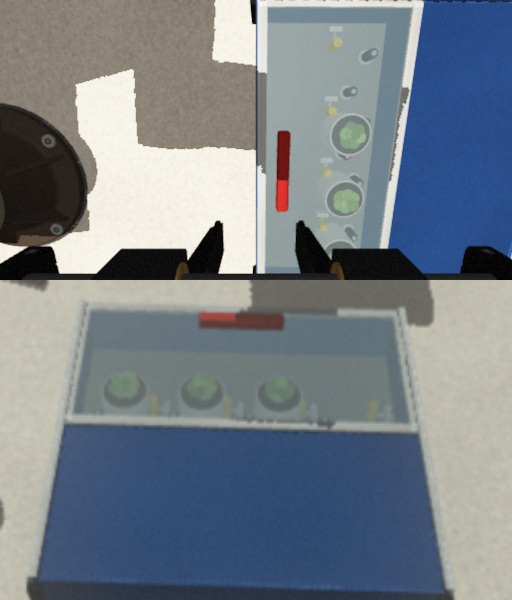

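The pictures show the cover fully shut, with the rib at (283,170) in the wrist view at carrier x of about -95. The three pots stand upright in their nests, and the arm is clear of everything.

```bash
python3 -c "
from cell import env
print(env.job_done())"
```

```text
the job is handed in; nothing more can be done
None
```

I opened the cover fully, packed all three pots on the table home in nests 0–2, slid the cover gently shut, left the bystanders untouched, and handed the job in at about 39 s.

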